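# Zero the height comparator on its master bar and gauge a pump spacer

### The job

Slide the steel master bar along the comparator's lane, under the sprung plunger, until it is fully home against the end stop, then turn the dial's bezel so that its zero mark lines up with the pointer and let go. Draw the master out, lay it flat on its rubber mat, and slide the three-hole aluminium spacer in its place, ramped nose first, fully home against the stop. Push gently against the stop (under about 12 N), do not disturb the zero, and leave the other things on the bench alone.

Things in the scene. Friction and masses are not known exactly. Their poses are not given: they have to be found in the camera images.
- stand: Comparator stand, fixed: grey base plate 205 x 90 mm, x = -120 to +85 mm, 20 mm thick (its top is the lane floor). Origin on the bench directly under the plunger axis; +x runs along the lane from its open mouth to the end stop, z up. A head arm (32 mm wide, z = 63 to 81 mm, x = -15 to +79 mm) on a round column at x = 62 mm carries plunger and dial.
- lane_mouth (a point): Middle of the lane's mouth, on the lane floor (20 mm up), 44 mm before the plunger axis; x as the stand's. From here two 12 mm high flared lead-ins narrow from 39 to 27 mm over 19 mm, then two guide rails 27 mm apart run on for 43 mm. Floor and rails are ground and oiled (friction about 0.2). Nothing stands beside the lane before the mouth.
- stop: Small dark steel end stop, 14 x 26 x 18 mm, fixed on the lane floor in line with the lane. Origin: bottom middle of the face that the bars butt against; x as the stand's. It is set at about 21 to 29 mm beyond the plunger axis, different each time; pushing on it over 12 N knocks it out of true.
- plunger (a joint): Lift of the sprung vertical plunger (m), 0 at rest, up to 0.010. Its round tip (radius 5 mm) rests 25 mm above the lane floor and is pushed up by the ramp of a bar; spring 1.5 N at rest plus 0.15 N per mm. The master lifts it about 4.7 mm, the spacer about 6.7 mm.
- pointer (a joint): Angle of the dial's black pointer (rad), anticlockwise from above; at 0 it points to the stand's -x. It follows the plunger at 0.3 rad per mm of lift, so about 1.4 with the master home.
- bezel (a joint): Angle of the dial's bezel (rad), anticlockwise from above, range -0.2 to 3.0; at 0 the zero mark (black raised block at the rim) points to the stand's -x. Stays where left (friction about 0.06 N m). Zeroed when it equals the pointer's angle with the master home.
- bezel_grip (a point): Point on the bezel's axis at the height to grip, 104 mm above the bench. The bezel is a round dark steel drum, 54 mm in diameter, from 86 to 112 mm above the bench, face up on top of the head over the plunger; white face and pointer on top.
- pointer_hub (a point): Middle of the pointer, on the dial's axis; turns with the pointer.
- master: Master bar: plain steel, no holes, 105 x 25 x 30 mm, 0.6 kg. Origin centre of underside, +x towards the ramped nose (the top slopes down by 9 mm over the last 16 mm), z up. It starts on the lane floor, nose between the lead-ins or rails, short of the plunger.
- master_nose (a point): Bottom middle of the master's nose face, 52.5 mm ahead of its origin.
- spacer: Pump spacer to be gauged: aluminium, three dark holes in its top, 105 x 25 x 32 mm, 0.22 kg. Origin centre of underside, +x towards the ramped nose (slopes down 9 mm over the last 16 mm), z up. It starts flat on the bench on the comparator's right (-y).
- spacer_nose (a point): Bottom middle of the spacer's nose face, 52.5 mm ahead of its origin.
- mat: Thin black rubber mat, 170 x 75 mm, 3 mm thick, fixed on the bench on the comparator's left (+y); origin centre of underside. Place of the master when not in use.
- short_block: Bystander: square-ended aluminium block with two holes, 60 x 25 x 22 mm; not to be moved.
- tape: Bystander: roll of black tape lying flat, 72 mm across, 19 mm high.
- vial_a: Bystander: small clear bottle, blue cap, 44 mm across, 85 mm high.
- vial_b: Bystander: small amber bottle, blue cap, 44 mm across, 85 mm high.
- driver: Bystander: screwdriver, 160 mm long, lying on the far left, beyond the mat.
- dish: Bystander: small white dish, 70 mm across, 18 mm high.
There are look-alikes about, which are no part of the job. What is shaped like the master but purple or red is not meant.

How it is judged:
By the outcome, as a careful person would: the job done as asked, in the order asked, and still so for the second after the job is handed in, with the robot touching nothing.
It also fails if it takes over 72 s, if anything falls off the work surface, if the arm or the gripper's body presses on something with over 40 N, if the wrist force passes 120 N, or if a joint passes its speed limit or range.

### The arm

A 6-joint arm with a two-finger parallel gripper is mounted at the origin on the work surface. World frame = base frame: x ahead of the robot, y to its left, z up, the work surface at z = 0. Lengths are in m, angles in rad, forces in N, time in s.
With the tool pointing down it reaches from about 0.375 to 0.975 m from the base axis. Payload 3.8 kg.
Tool frame: the origin (TCP) lies midway between the tips of the shut fingers; the grasp point (between the pads) lies 19 mm behind it; z points along the fingers, y is the line along which they close (so a half turn about z gives the same grasp; the last joint's range is limited). The gripper opens to 85 mm and grips with 20 to 120 N. Pads are 22 mm wide; open, the fingers measure 114 mm over their backs; the gripper's body (76 mm by 85 mm) begins 54 mm behind the grasp point. The pads swing forward as they close: fully open they stand 13 mm farther back than shut.
Start: joints at [-1.288, 0.264, 1.604, -0, 1.274, -0.037], TCP at [0.212, -0.641, 0.231] pointing down, gripper open.
Joint ranges: [-2.63, 2.63], [-0.94, 2.18], [0.31, 2.57], [-1.31, 4.45], [0, 2.66], [-2.55, 2.55]. Speed limits (rad/s): [2.57, 2.57, 3.14, 3.14, 3.14, 3.14].

### API

Orientations are given as a rotation vector (axis times angle).
In Python, from workcell import status, read_camera, workorder, masks_of gives the robot as it stands.
- The arm moves only by the tool drive_tool, never from a script. Its argument "rows" is a list of rows, each a list of 7 numbers: the turn, a rotation vector about the tool's x, y, z in degrees, then the shift along the tool's x, y, z in m, then the opening, from 0 (shut) to 1 (fully open). In form: [[ax, ay, az, tx, ty, tz, claw], ...]. A call has 1 to 8 rows; each row shifts and turns the commanded pose from where the row before left it, along the tool's axes as they then stand; what a row does not reach is not made up. A row lasts 1/12 s, in which the tool goes at most 41.7 mm and 7.16 degrees, less where a joint would pass 70% of its speed; a pose out of reach is approached as far as the arm can. A call is refused whole if a number of a shift passes 0.0417 or a number of a turn 7.16, either way. A call with a gripper value outside its range is refused whole. The fingers move at their own pace and stop on an object; "force" is the grip in N (left out, the last holds). Time passes only in rows, so rows that do not move let the fingers close. It gives the time, the measured TCP pose, the force, the opening and the grip force at its end, in the units of the state.
- status.read_state(): the state, without advancing time (a new reading comes with each control period).
- read_camera(name): name is "scene" or "top" or "wrist"; returns a dict with "color" (480x640x3 uint8, red, green, blue), "intrinsics" (3x3 intrinsics, pixels), "world_from_camera" (4x4, takes a point from camera to world coordinates); the wrist camera has in their place "mount" (4x4, takes a point from camera to tool coordinates, whose origin is the TCP and whose axes are the flange's). Camera axes: x right, y up, looking along -z (the intrinsics and any distortion apply to the point x, -y, -z); pixel columns grow to the right and rows downward; lengths in m; the calibration is good to about 2 mm. A picture is of the moment at which its call begins: read the wrist's pose just before it. There is no depth.
- workorder.finish_job(): hands the job in; it is judged then, once.
Trained networks look in a picture, given as the dict that the camera call returned (one of the last four; its "shot" number tells which), for a name from the list of things; names that differ only in an ending like _2 or _b are one class to them, and where a whole thing is asked for, a point or a joint stands for the part that bears it (a point fixed in the world has none). Each returns a list of dicts, best first, with "score" (0 to 1); they miss things now and then, are a little off and sometimes report something else, mostly with a low value. They report only what shows in the picture. A call takes as long as a camera call. They do not tell look-alikes from the thing itself.
- masks_of(picture, name): "mask" (480x640 bool, what is visible of it) and "bbox" ([left, top, right, bottom] in pixels, round what is visible of it).
The state is a dict: "time": time; "q": joint angles; "joint_vel": joint speeds; "joint_torque": joint torques, N m; "tool_pos": TCP position; "tcp_rot": TCP orientation; "wrist_force": force on the tool from outside, world axes, zero at the start; "torque": the same for the moment, N m; "width": opening from 0.0 (shut) to 1.0 (fully open); "grip_force": force on a finger pad.
Only numpy, scipy, OpenCV 4.12 (cv2) and the standard library are available. Lean on these libraries where they do the work, as an engineer would, in place of code of your own. Each camera call takes 0.05 s, during which the arm holds its last target. There are 200 camera calls.

## Working session

There is one attempt and no reset: what is moved stays moved. The work goes in short steps, Python scripts to look and compute and a tool call to move; the robot and the scene stay as the last step left them, time stands still between calls to the robot, and variables do not carry over. Pictures are saved under pics/ and viewed, at most 10 in all, crops included, and the job is handed in when it is done.

Besides the shell and the picture viewer there is one more tool, called after "Emit:" as name([rows], argument=value, ...), one row to a line, values as JSON. drive_tool: Moves the arm, as the interface text tells. Its arguments: {"type":"object","properties":{"rows":{"type":"array"},"force":{"type":"number"}},"required":["rows"]}

```bash
ls; mkdir -p pics
cat > h.py <<'E'
import numpy as np, cv2, json
from scipy.spatial.transform import Rotation as R
from workcell import status, read_camera, workorder, masks_of
def save(p,n): cv2.imwrite('pics/'+n, p['color'][:,:,::-1])
def Tw(p,st=None):
    if 'world_from_camera' in p: return np.array(p['world_from_camera'])
    T=np.eye(4);T[:3,:3]=R.from_rotvec(st['tcp_rot']).as_matrix();T[:3,3]=st['tool_pos'];return T@np.array(p['mount'])
def ray(p,uv,z,st=None):
    T=Tw(p,st);K=np.array(p['intrinsics'])
    uv=np.atleast_2d(np.array(uv,float));d=np.c_[uv,np.ones(len(uv))]@np.linalg.inv(K).T
    d=d*[1,-1,-1];d=d@T[:3,:3].T;o=T[:3,3];t=(z-o[2])/d[:,2];return o+t[:,None]*d
def proj(p,P,st=None):
    T=np.linalg.inv(Tw(p,st));K=np.array(p['intrinsics']);P=np.atleast_2d(P)
    c=P@T[:3,:3].T+T[:3,3];c=c*[1,-1,-1];q=c@K.T;return q[:,:2]/q[:,2:]
E
python3 - <<'E'
from h import *
s=status.read_state();print({k:np.round(v,3).tolist() for k,v in s.items()})
for n in ['scene','top']:
    p=read_camera(n);save(p,n+'0.png');print(n,{k:(np.round(v,3).tolist() if k!='color' else 0) for k,v in p.items()})
    for o in ['stand','stop','plunger','bezel','pointer','master','spacer','mat','short_block','tape','vial_a','driver','dish']:
        for m in masks_of(p,o)[:4]: print(n,o,round(m['score'],2),np.round(m['bbox']).tolist())
E
```

```text
pics
{'time': 0.0, 'q': [-1.288, 0.265, 1.605, -0.0, 1.274, -0.037], 'joint_vel': [-0.001, -0.001, 0.002, 0.001, -0.0, -0.001], 'joint_torque': [-0.001, -51.512, -36.731, -0.0, 0.013, -0.0], 'tool_pos': [0.212, -0.64, 0.23], 'tcp_rot': [-3.099, -0.5, 0.0], 'wrist_force': [0.29, 0.528, -0.562], 'torque': [0.005, 0.057, -0.006], 'grip_force': 0.0, 'width': 0.999}
scene {'color': 0, 'intrinsics': [[557.361, 0.0, 326.989], [0.0, 557.361, 247.634], [0.0, 0.0, 1.0]], 'world_from_camera': [[-0.676, -0.592, 0.438, 1.071], [0.736, -0.528, 0.424, 0.494], [-0.019, 0.609, 0.793, 0.977], [0.0, 0.0, 0.0, 1.0]], 'shot': 1}
scene stand 0.94 [276.0, 240.0, 368.0, 327.0]
scene stop 0.49 [310.0, 293.0, 313.0, 300.0]
scene bezel 0.75 [326.0, 241.0, 356.0, 278.0]
scene bezel 0.74 [303.0, 246.0, 333.0, 280.0]
scene master 0.93 [344.0, 197.0, 387.0, 225.0]
scene master 0.61 [322.0, 240.0, 356.0, 281.0]
scene master 0.6 [396.0, 249.0, 442.0, 288.0]
scene master 0.44 [276.0, 240.0, 370.0, 328.0]
scene mat 0.88 [411.0, 299.0, 497.0, 369.0]
scene short_block 0.91 [280.0, 200.0, 302.0, 222.0]
scene tape 0.86 [1
[... 472 characters left out ...]
.84 [287.0, 173.0, 335.0, 274.0]
top stop 0.55 [212.0, 142.0, 238.0, 167.0]
top bezel 0.72 [297.0, 198.0, 326.0, 226.0]
top master 0.87 [306.0, 226.0, 320.0, 273.0]
top spacer 0.69 [472.0, 238.0, 486.0, 288.0]
top mat 0.97 [166.0, 227.0, 210.0, 314.0]
top mat 0.27 [391.0, 255.0, 416.0, 285.0]
top short_block 0.84 [392.0, 253.0, 416.0, 288.0]
top short_block 0.21 [175.0, 170.0, 195.0, 195.0]
top tape 0.61 [412.0, 152.0, 447.0, 185.0]
top vial_a 0.87 [176.0, 169.0, 196.0, 196.0]
top vial_a 0.85 [213.0, 144.0, 235.0, 168.0]
top driver 0.97 [106.0, 235.0, 126.0, 302.0]
top dish 0.67 [462.0, 155.0, 494.0, 189.0]
top dish 0.26 [471.0, 240.0, 490.0, 290.0]
top dish 0.21 [307.0, 225.0, 319.0, 272.0]
```

Run:
```python
import cv2
a=cv2.imread('pics/top0.png')[120:340,80:520];cv2.imwrite('pics/top0c.png',cv2.resize(a,(800,400)))
a=cv2.imread('pics/scene0.png')[180:420,180:560];cv2.imwrite('pics/scene0c.png',cv2.resize(a,(800,505)))
```

```text
(no output)
```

View pics/top0c.png

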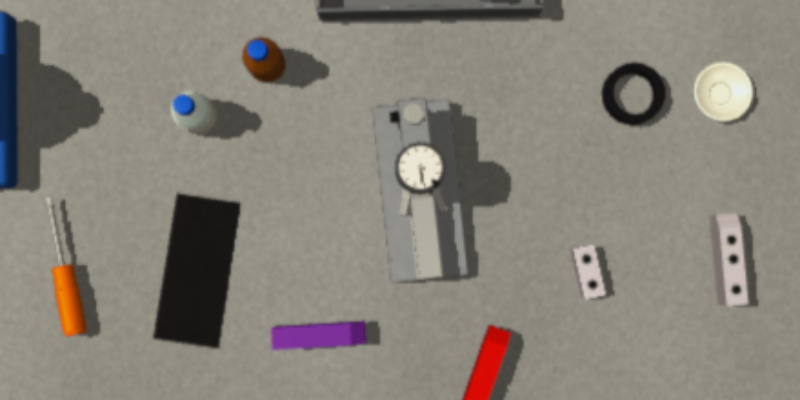

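View pics/scene0c.png

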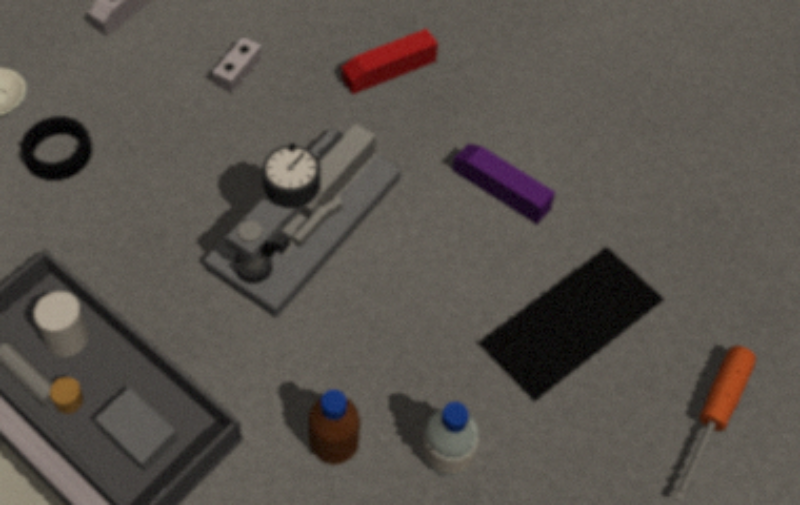

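Top crop: stand with dial at about (420,165) in the crop, grey master in its lane (426,240). Look-alikes for the master: purple bar (318,335) and red bar (487,362), which are ruled out by colour. Spacer: three holes, at (733,260). The two-hole block (590,272) is a bystander. Mat is at (197,270). Next come rough positions, then a close wrist view.

Run:
```python
from h import *
p=read_camera('top')
def rect(o,z,i=0):
    m=masks_of(p,o)[i]['mask'].astype(np.uint8)
    r=cv2.minAreaRect(cv2.findNonZero(m)); b=ray(p,cv2.boxPoints(r),z)[:,:2]
    print(o,'c',b.mean(0).round(4),'sides',[ (np.round(np.linalg.norm(b[i+1]-b[i]),4),np.round(np.degrees(np.arctan2(*(b[i+1]-b[i])[::-1])),1)) for i in (0,1)])
rect('stand',.02);rect('master',.05);rect('spacer',.032);rect('mat',.003);rect('bezel',.112)
c=read_camera('wrist');print(np.round(c['mount'],4).tolist(),np.round(c['intrinsics'],1).tolist())
s=status.read_state();print(R.from_rotvec(s['tcp_rot']).as_matrix().round(4).tolist())
for o in ['spacer','short_block','tape','dish']:print(o,[(m['score'],m['bbox']) for m in masks_of(c,o)[:2]])
```

```text
stand c [0.6075 0.0381] sides [(np.float64(0.0914), np.float64(-85.1)), (np.float64(0.2086), np.float64(-175.5))]
master c [0.4448 0.1546] sides [(np.float64(0.1038), np.float64(-88.2)), (np.float64(0.0264), np.float64(-177.9))]
spacer c [ 0.5175 -0.3124] sides [(np.float64(0.0353), np.float64(-86.1)), (np.float64(0.1041), np.float64(-177.0))]
mat c [0.5194 0.2964] sides [(np.float64(0.1695), np.float64(-9.7)), (np.float64(0.0766), np.float64(-100.4))]
bezel c [0.6216 0.0389] sides [(np.float64(0.0518), np.float64(-91.2)), (np.float64(0.052), np.float64(178.6))]
[[-0.0015, 0.9564, 0.2921, 0.0745], [1.0, 0.0015, 0.0001, -0.0005], [-0.0004, 0.2921, -0.9564, -0.1432], [0.0, 0.0, 0.0, 1.0]] [[419.2, 0.0, 311.8], [0.0, 419.2, 242.1], [0.0, 0.0, 1.0]]
[[0.9493, 0.3144, -0.0], [0.3144, -0.9493, 0.0], [-0.0, -0.0, -1.0]]
spacer []
short_block []
tape []
dish []
```

Emit:
drive_tool([
  [0,0,6.9,0,0,0,1],
  [0,0,6.9,0,0,0,1],
  [0,0,0,0.0287,-0.0245,0,1],
  [0,0,0,0.0287,-0.0245,0,1],
  [0,0,0,0.0287,-0.0245,0,1],
  [0,0,0,0.0287,-0.0245,0,1],
  [0,0,0,0.0287,-0.0245,0,1],
  [0,0,0,0.0287,-0.0245,0,1],
])

```text
time: 2.62
tool_pos: [0.3732, -0.4793, 0.2314]
tcp_rot: [3.139, 0.123, 0.0]
wrist_force: [0.9, -0.9, 0.2]
width: 1.0
grip_force: 0.0
```

Emit:
drive_tool([
  [0,0,0,0.0287,-0.0245,0,1],
  [0,0,0,0.0287,-0.0245,0,1],
  [0,0,0,0.0287,-0.0245,0,1],
  [0,0,0,0.0287,-0.0245,0,1],
  [0,0,0,0.0287,-0.0245,0,1],
  [0,0,0,0.0287,-0.0245,0,1],
  [0,0,0,0,0,0,1],
  [0,0,0,0,0,0,1],
])

```text
time: 3.28
tool_pos: [0.5336, -0.3188, 0.2313]
tcp_rot: [3.139, 0.13, -0.0]
wrist_force: [-1.2, -0.2, 0.1]
width: 0.999
grip_force: 0.0
```

```bash
cat >> h.py <<'E'
def wshot(n=None):
    s=status.read_state();p=read_camera('wrist')
    if n: save(p,n)
    return s,p
def rect(p,o,z,st=None,i=0):
    ms=masks_of(p,o)
    if len(ms)<=i: print(o,'none');return
    m=ms[i]['mask'].astype(np.uint8);r=cv2.minAreaRect(cv2.findNonZero(m)); bp=cv2.boxPoints(r);b=ray(p,bp,z,st)[:,:2]
    print(o,round(ms[i]['score'],2),'px',np.round(bp).tolist(),'c',b.mean(0).round(4),'sides',[(round(float(np.linalg.norm(b[i+1]-b[i])),4),round(float(np.degrees(np.arctan2(*(b[i+1]-b[i])[::-1]))),1)) for i in (0,1)])
    return b
def pose():
    s=status.read_state();M=R.from_rotvec(s['tcp_rot']).as_matrix()
    print('t',round(s['time'],2),'tcp',np.round(s['tool_pos'],4),'yaw',round(float(np.degrees(np.arctan2(M[1,0],M[0,0]))),2),'tilt',np.round(M[:,2],3),'F',np.round(s['wrist_force'],1),'w',round(s['width'],3),'q6',round(s['q'][5],2))
    return s,M
def go(x,y,yaw):
    s,M=pose();a=np.radians(yaw);d=np.array([x,y])-s['tool_pos'][:2]
    print('az',round(np.degrees(np.arctan2(M[1,0],M[0,0]))-yaw,2),'tx,ty after turn',(d@[np.cos(a),np.sin(a)]).round(4),(d@[np.sin(a),-np.cos(a)]).round(4))
E
python3 - <<'E'
from h import *
pose();s,p=wshot('sp.png');rect(p,'spacer',.032,s)
E
```

```text
t 3.28 tcp [ 0.5336 -0.3188  0.2313] yaw 4.75 tilt [-0. -0. -1.] F [-1.2 -0.2  0.1] w 0.999 q6 0.91
spacer 0.74 px [[295.0, 160.0], [326.0, 160.0], [326.0, 284.0], [295.0, 284.0]] c [ 0.5187 -0.3185] sides [(0.025, -85.3), (0.1078, -174.8)]
```

View pics/sp.png

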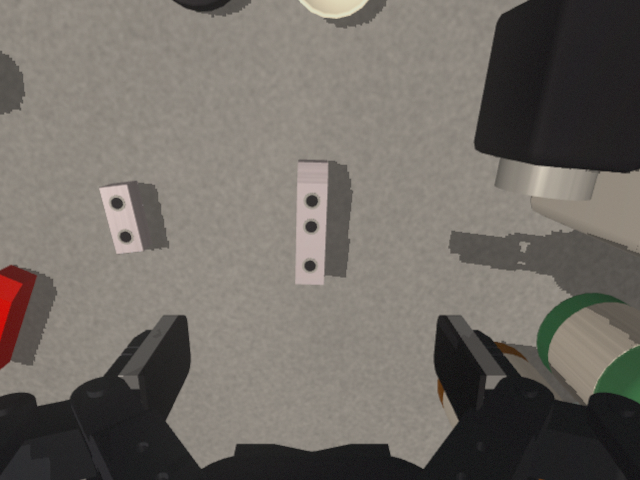

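The crop confirms the choice: three holes at (312,201), (311,226) and (310,266), with the ramped nose at the image top (313,170), towards +x. The other block has two holes. On to the stand.

Emit:
drive_tool([
  [0,0,0,0.0105,-0.038,-0.0045,1],
  [0,0,0,0.0105,-0.038,-0.0045,1],
  [0,0,0,0.0105,-0.038,-0.0045,1],
  [0,0,0,0.0105,-0.038,-0.0045,1],
  [0,0,0,0.0105,-0.038,-0.0045,1],
  [0,0,0,0.0105,-0.038,-0.0045,1],
  [0,0,0,0.0105,-0.038,-0.0045,1],
  [0,0,0,0.0105,-0.038,-0.0045,1],
])

```text
time: 4.05
tool_pos: [0.5918, -0.0111, 0.2678]
tcp_rot: [3.139, 0.119, 0.001]
wrist_force: [0.1, -1.1, -0.3]
width: 1.0
grip_force: 0.0
```

Emit:
drive_tool([
  [0,0,0,0.0105,-0.038,-0.0045,1],
  [0,0,0,0,0,0,1],
  [0,0,0,0,0,0,1],
])

```text
time: 4.3
tool_pos: [0.5998, 0.0282, 0.2722]
tcp_rot: [3.139, 0.127, 0.001]
wrist_force: [-0.4, -0.5, -0.2]
width: 0.999
grip_force: 0.0
```

Run:
```python
from h import *
pose();s,p=wshot('st.png');rect(p,'stand',.02,s);rect(p,'master',.05,s);rect(p,'bezel',.112,s);rect(p,'pointer',.112,s);rect(p,'stop',.03,s)
```

```text
t 4.3 tcp [0.5998 0.0282 0.2722] yaw 4.62 tilt [ 0.001 -0.001 -1.   ] F [-0.4 -0.5 -0.2] w 0.999 q6 1.5
stand 0.83 px [[252.0, 73.0], [353.0, 73.0], [353.0, 289.0], [252.0, 289.0]] c [0.6055 0.0377] sides [(0.0887, -85.5), (0.2054, -173.8)]
master 0.79 px [[290.0, 222.0], [317.0, 222.0], [317.0, 300.0], [290.0, 300.0]] c [0.543  0.0317] sides [(0.0242, -85.5), (0.0764, -175.3)]
bezel 0.67 px [[265.0, 148.0], [337.0, 148.0], [337.0, 222.0], [265.0, 222.0]] c [0.6236 0.0383] sides [(0.051, -85.5), (0.054, -174.5)]
pointer none
stop none
```

View pics/st.png

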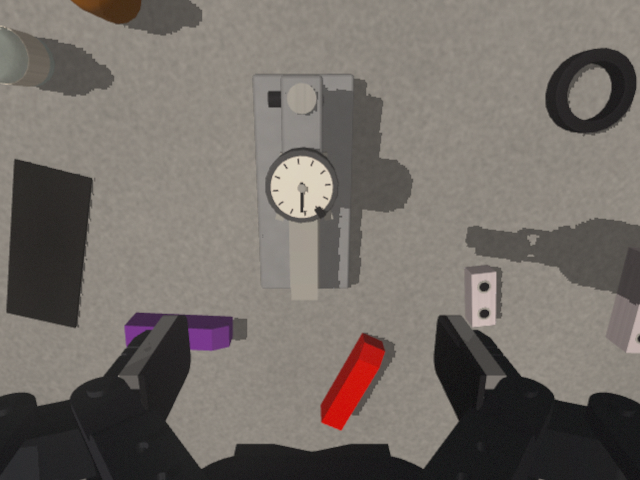

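```bash
cat >> h.py <<'E'
def edges(p,st,z,r0,r1,c0,c1,thr=12,sub=None):
    """strongest vertical-ish edge per row in a window -> robust world line (angle deg, points)"""
    g=cv2.GaussianBlur(cv2.cvtColor(p['color'],cv2.COLOR_RGB2GRAY),(3,3),0).astype(float)
    dx=np.abs(cv2.Sobel(g,cv2.CV_64F,1,0))[r0:r1,c0:c1]
    u=c0+dx.argmax(1);v=np.arange(r0,r1);k=dx.max(1)>thr
    P=ray(p,np.c_[u[k],v[k]],z,st)[:,:2].astype(np.float32)
    vx,vy,x0,y0=cv2.fitLine(P,cv2.DIST_HUBER,0,.001,.001).ravel()
    if vx<0: vx,vy=-vx,-vy
    return np.degrees(np.arctan2(vy,vx)),np.array([x0,y0]),P
E
python3 - <<'E'
from h import *
class D(dict):pass
s=status.read_state();p=read_camera('wrist')
for nm,z,w in [('standL',.02,(90,280,248,270)),('masterL',.05,(232,297,284,298)),('masterR',.05,(232,297,312,326)),('armL',.081,(85,145,278,288)),('armR',.081,(110,148,314,330))]:
    a,o,P=edges(p,s,z,*w);print(nm,round(float(a),2),o.round(4),len(P))
b=ray(p,[(254,74),(353,74),(349,289),(262,289)],.02,s);print(b.round(4))
# master tail row
g=cv2.cvtColor(p['color'],cv2.COLOR_RGB2GRAY).astype(int);print('tail',g[285:312,305].tolist());print('base',g[280:300,275].tolist());print('base top',g[66:80,262].tolist())
for u,v,z in [(303,185,.112)]:print(ray(p,(u,v),z,s))
# bezel & dial circle from top white face
h=cv2.inRange(p['color'],(170,170,160),(255,255,255));n,l,stt,c=cv2.connectedComponentsWithStats(h);i=[j for j in range(1,n) if stt[j,4]>800 and stt[j,0]>250 and stt[j,2]<100];print([(stt[j].tolist(),c[j].round(1),ray(p,c[j],.112,s).round(4)) for j in i])
E
```

```text
standL 2.61 [0.6113 0.0803] 190
masterL 5.12 [0.5385 0.0441] 65
masterR 5.63 [0.5419 0.0187] 65
armL 5.65 [0.6716 0.0566] 60
armR 4.49 [0.6623 0.0271] 38
[[ 0.7031  0.0849  0.02  ]
 [ 0.7096 -0.0017  0.02  ]
 [ 0.5061 -0.0187  0.02  ]
 [ 0.4995  0.0697  0.02  ]]
tail [156, 156, 156, 156, 156, 156, 155, 156, 156, 157, 155, 158, 156, 157, 148, 133, 134, 136, 138, 139, 142, 142, 141, 141, 140, 140, 140]
base [140, 140, 139, 139, 138, 138, 133, 126, 128, 137, 137, 137, 137, 136, 134, 134, 134, 134, 139, 141]
base top [139, 141, 140, 138, 136, 134, 124, 109, 119, 129, 137, 138, 140, 140]
[[0.62387279 0.03461438 0.112     ]]
[([268, 155, 61, 62, 2612], array([297.9, 184.9]), array([[0.6237, 0.0383, 0.112 ]])), ([471, 271, 23, 55, 909], array([482. , 298.1]), array([[ 0.5452, -0.1121,  0.112 ]]))]
```

The picture shows the dial at (302,187), zero mark at about (321,211), pointer down (302,203). The master runs from under the head to its tail at (305,299), and the lane yaw is about 5°. Moving over the master's tail.

Emit:
drive_tool([
  [0,0,-0.3,-0.0224,-0.002,0.02,1],
  [0,0,0,-0.0224,-0.002,0.02,1],
  [0,0,0,-0.0224,-0.002,0.02,1],
  [0,0,0,-0.0224,-0.002,0.02,1],
  [0,0,0,0,0,0,1],
  [0,0,0,0,0,0,1],
])

```text
time: 5.15
tool_pos: [0.5069, 0.0277, 0.1897]
tcp_rot: [-3.139, -0.13, 0.007]
wrist_force: [0.5, -0.1, -0.2]
width: 0.998
grip_force: 0.0
```

Run:
```python
from h import *
s,M=pose();s,p=wshot('m.png');b=rect(p,'master',.05,s);rect(p,'bezel',.112,s)
print(proj(p,[[.505,.028,.05],[.56,.033,.05]],s).round(0))
```

```text
t 5.15 tcp [0.5069 0.0277 0.1897] yaw 4.76 tilt [-0.004 -0.    -1.   ] F [ 0.5 -0.1 -0.2] w 0.998 q6 1.49
master 0.91 px [[291.0, 81.0], [331.0, 81.0], [331.0, 227.0], [291.0, 227.0]] c [0.5528 0.0325] sides [(0.0252, -85.3), (0.0953, -174.6)]
bezel 0.97 px [[255.0, 0.0], [367.0, 0.0], [367.0, 84.0], [255.0, 84.0]] c [0.6132 0.0373] sides [(0.0523, -85.3), (0.0368, -173.1)]
[[312. 228.]
 [311. 147.]]
```

View pics/m.png

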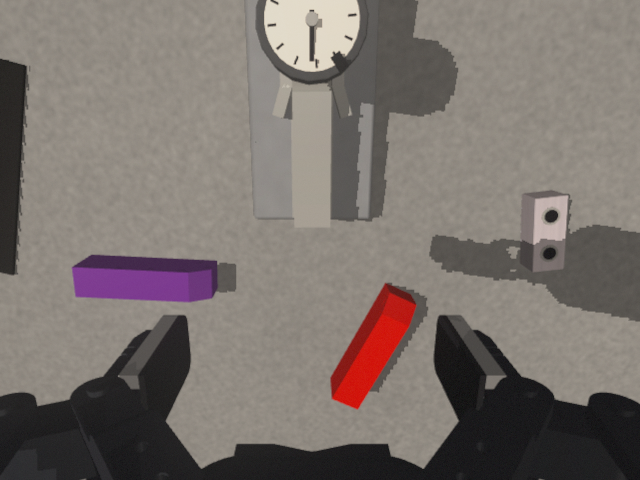

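Master tail at (312,227), dial at (312,18), and purple (145,278) and red (375,345) are clear of the fingers. Descending and gripping lightly.

Emit:
drive_tool([
  [0,0,0,0.003,0,0.033,0.7],
  [0,0,0,0,0,0.033,0.5],
  [0,0,0,0,0,0.033,0.5],
  [0,0,0,0,0,0.033,0.5],
  [0,0,0,0,0,0.029,0.5],
  [0,0,0,0,0,0,0.5],
  [0,0,0,0,0,0,0.5],
])

```text
time: 5.88
tool_pos: [0.5129, 0.0285, 0.0304]
tcp_rot: [-3.139, -0.132, 0.003]
wrist_force: [-0.9, 0.1, 0.3]
width: 0.502
grip_force: 0.0
```

Emit:
drive_tool([
  [0,0,0,0,0,0,0],
  [0,0,0,0,0,0,0],
  [0,0,0,0,0,0,0],
  [0,0,0,0,0,0,0],
  [0,0,0,0,0,0,0],
], force=25)

```text
time: 6.3
tool_pos: [0.5157, 0.0286, 0.0336]
tcp_rot: [3.138, 0.132, 0.01]
wrist_force: [1.0, -0.3, 7.7]
width: 0.288
grip_force: 26.7
```

```bash
python3 -c "
from h import *
s,M=pose();print(s['grip_force'])"
```

```text
t 6.3 tcp [0.5157 0.0286 0.0336] yaw 4.82 tilt [ 0.006 -0.    -1.   ] F [ 1.  -0.3  7.7] w 0.288 q6 1.49
26.746815741062164
```

Emit:
drive_tool([
  [0,0,0,0,0,0,0.45],
  [0,0,0,0,0,0,0.45],
  [0,0,0,-0.006,0,0,0.45],
  [0,0,0,0,0,0,0.45],
  [0,0,0,0,0,0,0.45],
])

```text
time: 6.72
tool_pos: [0.5054, 0.0282, 0.0302]
tcp_rot: [-3.139, -0.132, 0.003]
wrist_force: [-0.1, -0.7, -0.5]
width: 0.449
grip_force: 0.0
```

Emit:
drive_tool([
  [0,0,0,0,0,-0.001,0],
  [0,0,0,0,0,-0.001,0],
  [0,0,0,0,0,-0.001,0],
  [0,0,0,0,0,0,0],
  [0,0,0,0,0,0,0],
])

```text
time: 7.13
tool_pos: [0.5058, 0.0282, 0.0331]
tcp_rot: [-3.139, -0.132, 0.003]
wrist_force: [0.1, -0.3, -4.6]
width: 0.282
grip_force: 27.3
```

Emit:
drive_tool([
  [0,0,0,0,0,0.0015,0],
  [0,0,0,0.004,0,0,0],
  [0,0,0,0.004,0,0,0],
  [0,0,0,0.004,0,0,0],
  [0,0,0,0.004,0,0,0],
  [0,0,0,0.004,0,0,0],
  [0,0,0,0.004,0,0,0],
  [0,0,0,0,0,0,0],
])

```text
time: 7.8
tool_pos: [0.5301, 0.0302, 0.0319]
tcp_rot: [-3.139, -0.132, 0.004]
wrist_force: [-2.7, -0.8, -2.1]
width: 0.284
grip_force: 27.6
```

Run:
```python
from h import *
s,M=pose();p=read_camera('wrist');b=rect(p,'master',.05,s)
p=read_camera('scene');rect(p,'master',.05);[print(m['score'],m['bbox'],ray(p,[np.argwhere(m['mask']).mean(0)[::-1]],.03)) for m in masks_of(p,'stop')]
a=p['color'][235:335,265:375,::-1];cv2.imwrite('pics/sc1.png',cv2.resize(a,(770,700)[0:2],interpolation=cv2.INTER_CUBIC)[:600])
```

```text
t 7.8 tcp [0.5301 0.0302 0.0319] yaw 4.83 tilt [-0.002 -0.    -1.   ] F [-2.7 -0.8 -2.1] w 0.284 q6 1.5
master 0.61 px [[-0.0, 406.0], [144.0, 406.0], [144.0, 460.0], [0.0, 460.0]] c [0.4866 0.1144] sides [(0.051, -85.3), (0.024, 178.0)]
master 0.96 px [[391.0, 260.0], [401.0, 244.0], [445.0, 271.0], [435.0, 287.0]] c [0.4679 0.1668] sides [(0.0468, -166.9), (0.1085, 92.5)]
0.72 [409.1, 299.5, 494.4, 369.1] [[0.54137294 0.30187623 0.03      ]]
0.45 [310.4, 290.3, 315.8, 303.0] [[0.65381315 0.04743521 0.03      ]]
```

Emit:
drive_tool([
  [0,0,0,0.002,0,0,0],
  [0,0,0,0.002,0,0,0],
  [0,0,0,0.002,0,0,0],
  [0,0,0,0.002,0,0,0],
])

```text
time: 8.38
tool_pos: [0.5386, 0.0309, 0.0322]
tcp_rot: [-3.139, -0.132, 0.0]
wrist_force: [-3.6, -0.3, -4.9]
width: 0.285
grip_force: 27.5
```

Emit:
drive_tool([
  [0,0,0,0.001,0,0,0],
  [0,0,0,0.001,0,0,0],
  [0,0,0,0.0,0,0,0],
])

```text
time: 8.63
tool_pos: [0.5404, 0.031, 0.0321]
tcp_rot: [3.139, 0.132, -0.001]
wrist_force: [-3.0, -0.2, -4.2]
width: 0.285
grip_force: 27.5
```

Run:
```python
from h import *
s,M=pose()
```

```text
t 8.63 tcp [0.5404 0.031  0.0321] yaw 4.82 tilt [-0.001 -0.    -1.   ] F [-3.  -0.2 -4.2] w 0.285 q6 1.5
```

Emit:
drive_tool([
  [0,0,0,0.001,0,0,0],
  [0,0,0,0.001,0,0,0],
])

```text
time: 8.8
tool_pos: [0.5403, 0.031, 0.0317]
tcp_rot: [3.139, 0.132, -0.008]
wrist_force: [-11.0, -1.8, 2.0]
width: 0.284
grip_force: 28.2
```

Emit:
drive_tool([
  [0,0,0,0.001,0,0,0],
  [0,0,0,0.0,0,0,0],
])

```text
time: 8.97
tool_pos: [0.5403, 0.031, 0.0317]
tcp_rot: [3.139, 0.132, -0.011]
wrist_force: [-11.1, -1.2, 3.2]
width: 0.287
grip_force: 28.2
```

Emit:
drive_tool([
  [0,0,0,0.001,0,0,0],
  [0,0,0,0.0,0,0,0],
])

```text
time: 9.13
tool_pos: [0.5403, 0.031, 0.0318]
tcp_rot: [3.138, 0.132, -0.014]
wrist_force: [-13.8, -2.8, 5.9]
width: 0.286
grip_force: 28.6
```

Emit:
drive_tool([
  [0,0,0,-0.0015,0,0,0],
  [0,0,0,-0.001,0,0,0],
  [0,0,0,0,0,0,0],
])

```text
time: 9.38
tool_pos: [0.5403, 0.031, 0.0318]
tcp_rot: [3.139, 0.132, -0.005]
wrist_force: [-6.5, -0.8, -2.3]
width: 0.286
grip_force: 27.6
```

Run:
```python
from h import *
s,M=pose()
p=read_camera('scene');save(p,'sc1f.png')
a=p['color'][235:335,265:375,::-1];cv2.imwrite('pics/sc1.png',cv2.resize(a,(660,600),interpolation=cv2.INTER_CUBIC))
```

```text
t 9.38 tcp [0.5403 0.031  0.0318] yaw 4.82 tilt [-0.003 -0.    -1.   ] F [-6.5 -0.8 -2.3] w 0.286 q6 1.5
```

View pics/sc1.png

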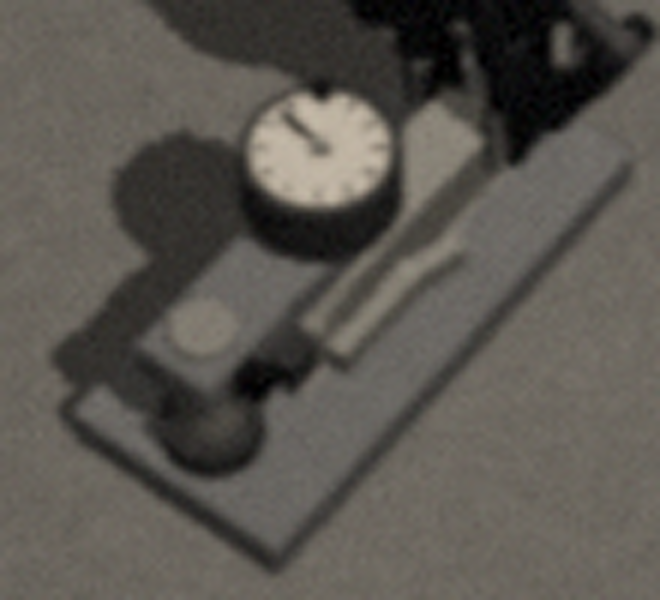

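Home contact: the bar stopped dead at TCP x = .5403. The crop shows its nose at about (315,325) against the dark stop, and the pointer has swung. Releasing and rising to read the dial.

Emit:
drive_tool([
  [0,0,0,0,0,0,0.6],
  [0,0,0,0,0,0,0.6],
  [0,0,0,0,0,-0.005,0.7],
  [0,0,0,0,0,-0.03,1],
  [0,0,0,0,0,-0.04,1],
  [0,0,0,0,0,-0.04,1],
  [0,0,0,0,0,-0.04,1],
  [0,0,0,0.015,0,-0.035,1],
])

```text
time: 10.1
tool_pos: [0.5569, 0.0324, 0.2268]
tcp_rot: [3.139, 0.132, 0.006]
wrist_force: [1.7, 0.1, 0.8]
width: 1.001
grip_force: 0.0
```

Emit:
drive_tool([
  [0,0,0,0.025,0,-0.01,1],
  [0,0,0,0.015,0,0,1],
  [0,0,0,0,0,0,1],
  [0,0,0,0,0,0,1],
])

```text
time: 10.43
tool_pos: [0.5979, 0.0358, 0.2335]
tcp_rot: [3.139, 0.132, 0.004]
wrist_force: [0.8, 0.1, -1.0]
width: 1.0
grip_force: 0.0
```

```bash
cat >> h.py <<'E'
def dial(n,C=(.6237,.0383)):
    s,M=pose();s,p=wshot()
    h=cv2.inRange(p['color'],(170,170,160),(255,255,255))
    c0=proj(p,[[C[0],C[1],.112]],s)[0]
    h=cv2.morphologyEx(h,cv2.MORPH_CLOSE,np.ones((9,9)))
    k,l,stt,c=cv2.connectedComponentsWithStats(h);j=min([j for j in range(1,k) if stt[j,4]>800],key=lambda j:np.linalg.norm(c[j]-c0))
    cc=ray(p,c[j],.112,s)[0];print('dial c',c[j].round(1),cc.round(4))
    # rectified dial picture: rows = -lane x, cols = angle-free plan view at z=.112, 0.1 mm/px
    a=np.radians(4.9);ex=np.array([np.cos(a),np.sin(a)]);ey=np.array([-ex[1],ex[0]])
    i,k=np.mgrid[0:600,0:600];P=cc[:2]+((300-i)[...,None]*ex+(300-k)[...,None]*ey)*.00012
    q=proj(p,np.c_[P.reshape(-1,2),np.full(360000,.112)],s).astype(np.float32).reshape(600,600,2)
    im=cv2.remap(p['color'][:,:,::-1].copy(),q[...,0],q[...,1],cv2.INTER_CUBIC);cv2.imwrite('pics/'+n,im)
    g=cv2.cvtColor(im,cv2.COLOR_BGR2GRAY).astype(float)
    th=np.radians(np.arange(-30,190,.25))
    def prof(r0,r1):
        r=np.arange(r0,r1,.0002)/.00012
        # angle ccw from -x(lane): direction = -ex rotated ccw -> (-cos,-sin) in (ex,ey)
        u=300+np.sin(th)[:,None]*r;v=300+np.cos(th)[:,None]*r
        return cv2.remap(g.astype(np.float32),u.astype(np.float32),v.astype(np.float32),1).mean(1)
    pp=prof(.006,.014);bp=prof(.0235,.0262)
    for nm,f in (('pointer',pp),('zero',bp)):
        w=np.clip(np.median(f)*.8-f,0,None) if nm=='pointer' else np.clip(np.percentile(f,20)-4-f,0,None)
        kk=abs(th-th[f.argmin()])<.35
        print(nm,'min at',round(float(th[f.argmin()]),3),'centroid',round(float((w*th)[kk].sum()/w[kk].sum()),3))
    return s,p
E
python3 -c "
from h import *
dial('d1.png')"
```

```text
t 10.43 tcp [0.5979 0.0358 0.2335] yaw 4.83 tilt [ 0.002  0.    -1.   ] F [ 0.8  0.1 -1. ] w 1.0 q6 1.5
dial c [312.2 194.7] [0.6233 0.0382 0.112 ]
pointer min at 1.318 centroid 1.306
zero min at 0.707 centroid 0.639
```

View pics/d1.png

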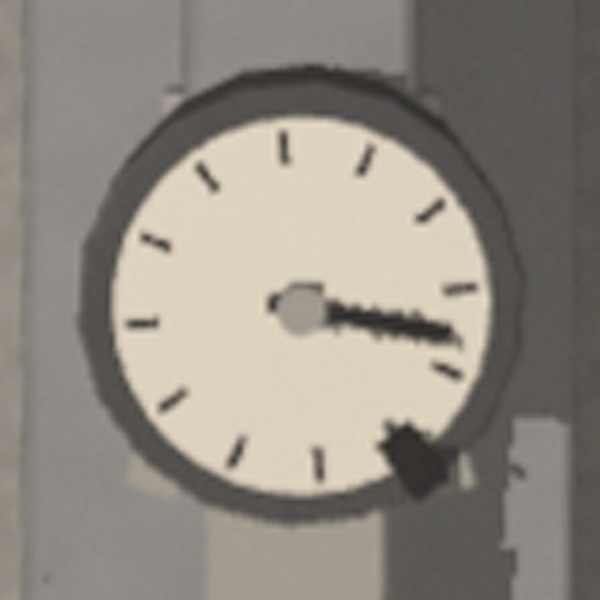

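Dial crop: hub (300,309), pointer tip (450,333) → 1.41 rad, zero mark (415,460) → 0.65 rad. So the bezel needs about +0.765 rad (43.8°) anticlockwise. Going to the bezel.

Emit:
drive_tool([
  [0,0,0,0.013,0,0,1],
  [0,0,0,0.0127,0,0.02,1],
  [0,0,0,0,0,0.034,1],
  [0,0,0,0,0,0.034,1],
  [0,0,0,0,0,0.034,1],
  [0,0,0,0,0,0.022,0.85],
  [0,0,0,0,0,0,0.8],
  [0,0,0,0,0,0,0.8],
])

```text
time: 11.15
tool_pos: [0.6199, 0.0379, 0.0863]
tcp_rot: [-3.139, -0.132, 0.008]
wrist_force: [0.2, 0.6, 0.5]
width: 0.8
grip_force: 0.0
```

Emit:
drive_tool([
  [0,0,0,0,0,0,0.5],
  [0,0,0,0,0,0,0.5],
  [0,0,0,0,0,0,0.5],
  [0,0,0,0,0,0,0.5],
], force=30)

```text
time: 11.48
tool_pos: [0.6236, 0.0376, 0.0906]
tcp_rot: [3.138, 0.132, 0.005]
wrist_force: [-2.0, -1.8, 4.3]
width: 0.616
grip_force: 33.8
```

Emit:
drive_tool([
  [0,0,-6.26,0,0,0,0.5],
  [0,0,-6.26,0,0,0,0.5],
  [0,0,-6.26,0,0,0,0.5],
  [0,0,-6.26,0,0,0,0.5],
  [0,0,-6.26,0,0,0,0.5],
  [0,0,-6.26,0,0,0,0.5],
  [0,0,-6.26,0,0,0,0.5],
  [0,0,0,0,0,0,0.5],
])

```text
time: 12.15
tool_pos: [0.6234, 0.0379, 0.0906]
tcp_rot: [2.859, 1.3, 0.004]
wrist_force: [-2.5, -0.3, 5.4]
width: 0.622
grip_force: 34.1
```

```bash
python3 -c "
from h import *
pose()
p=read_camera('scene');a=p['color'][240:285,295:365,::-1];cv2.imwrite('pics/sc2.png',cv2.resize(a,(700,450),interpolation=cv2.INTER_CUBIC))"
```

```text
t 12.15 tcp [0.6234 0.0379 0.0906] yaw 48.91 tilt [ 0.002  0.    -1.   ] F [-2.5 -0.3  5.4] w 0.622 q6 0.74
```

Emit:
drive_tool([
  [0,0,0,0,0,0,0.8],
  [0,0,0,0,0,0,0.8],
  [0,0,0,0,0,-0.02,0.85],
  [0,0,0,0,0,-0.041,0.85],
  [0,0,0,0,0,-0.041,0.85],
  [0,0,0,-0.026,0,-0.03,0.85],
  [0,0,0,0,0,-0.01,0.85],
  [0,0,0,0,0,0,0.85],
])

```text
time: 12.87
tool_pos: [0.6078, 0.018, 0.2354]
tcp_rot: [2.86, 1.291, 0.013]
wrist_force: [0.6, -0.1, -0.6]
width: 0.847
grip_force: 0.0
```

```bash
python3 -c "
from h import *
dial('d2.png')"
```

```text
t 12.87 tcp [0.6078 0.018  0.2354] yaw 48.58 tilt [ 0.009  0.    -1.   ] F [ 0.6 -0.1 -0.6] w 0.847 q6 0.71
dial c [307.9 195.7] [0.623  0.0383 0.112 ]
pointer min at 1.37 centroid 1.356
zero min at 1.457 centroid 1.381
```

View pics/d2.png

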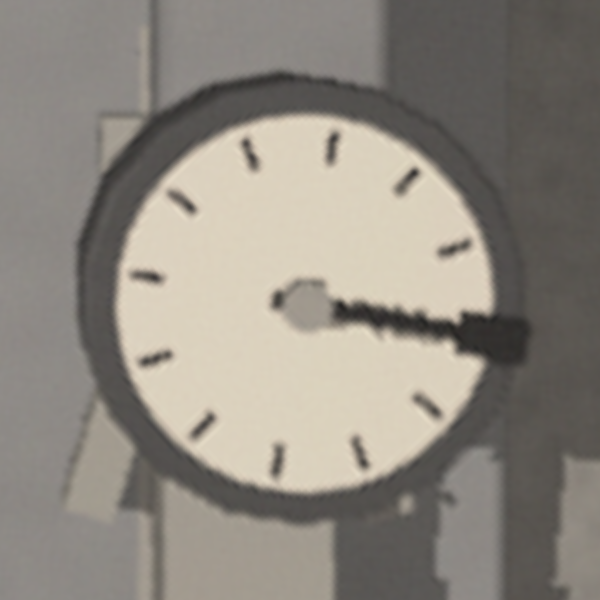

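The mark (492,339) and pointer (tip 460,330, hub 307,305) nearly coincide, about 1° apart at most. Checking once more with the camera in line with the pointer, which removes the parallax.

Emit:
drive_tool([
  [0,0,-7.1,0,0,0,0.85],
  [0,0,-7.1,0,0,0,0.85],
  [0,0,-7.1,0,0,0,0.85],
  [0,0,-7.1,0,0,0,0.85],
  [0,0,-7.1,0,0,0,0.85],
  [0,0,-1.6,-0.005,0.014,0,0.85],
  [0,0,0,0,0,0,0.85],
  [0,0,0,0,0,0,0.85],
])

```text
time: 13.58
tool_pos: [0.6178, 0.0124, 0.2273]
tcp_rot: [-2.301, -2.134, 0.005]
wrist_force: [-0.2, 0.2, -0.4]
width: 0.848
grip_force: 0.0
```

```bash
cat > ang.py <<'E'
from h import *
import sys
dial(sys.argv[1])
g=cv2.cvtColor(cv2.imread('pics/'+sys.argv[1]),cv2.COLOR_BGR2GRAY)
im=g.astype(int);v,u=np.mgrid[0:600,0:600]
face=(np.hypot(u-303,v-303)<175)
# hub: grey pixels mid-level near the centre
hub=cv2.morphologyEx(((im>120)&(im<185)&(np.hypot(u-303,v-303)<45)).astype(np.uint8),cv2.MORPH_OPEN,np.ones((15,15)))>0
hc=np.array([u[hub].mean(),v[hub].mean()])
r=np.hypot(u-hc[0],v-hc[1]);dk=(im<75)&(u>hc[0])
def a(m):
    d=np.array([u[m].mean(),v[m].mean()])-hc;return m.sum(),np.round(hc+d,1),round(float(np.arctan2(d[0],d[1])),4)
print('hub',hc,hub.sum());n0=abs(np.arctan2(u-hc[0],v-hc[1])-1.4)<.15
print('pointer',a(dk&n0&(r>50)&(r<145)));print('mark',a((im<60)&n0&(r>170)&(r<225)))
E
python3 ang.py d3.png; sed 's/^dial(sys.*$//' ang.py > ang2.py; python3 ang2.py d2.png
```

```text
t 13.58 tcp [0.6178 0.0124 0.2273] yaw 85.68 tilt [-0.004  0.001 -1.   ] F [-0.2  0.2 -0.4] w 0.848 q6 0.05
dial c [318.  195.7] [0.6229 0.0383 0.112 ]
pointer min at 1.444 centroid 1.406
zero min at 1.396 centroid 1.389
hub [309.68282918 301.22508897] 2248
pointer (np.int64(1299), array([406. , 317.6]), 1.4028)
mark (np.int64(2113), array([503.5, 336.2]), 1.3925)
hub [307.46064276 305.75174662] 2147
pointer (np.int64(1272), array([402.9, 321.3]), 1.4093)
mark (np.int64(2186), array([501.5, 338.5]), 1.4037)
```

View pics/d3.png

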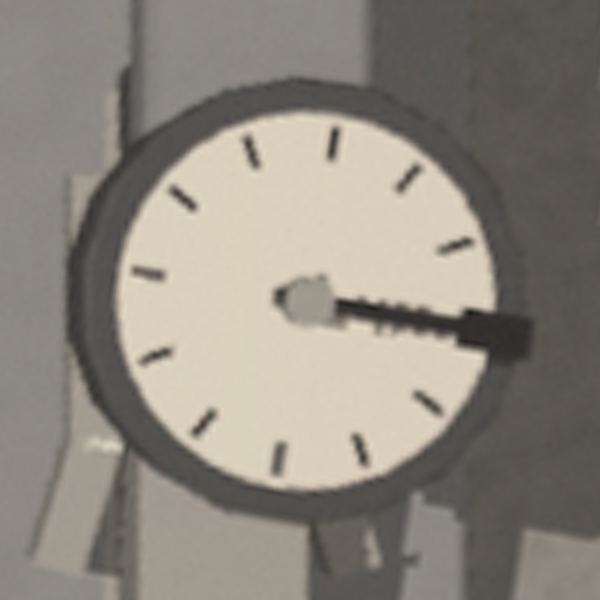

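Zero is aligned within about 0.01 rad. Turning back and returning to the master's tail.

Emit:
drive_tool([
  [0,0,7.1,0,0,0,0.85],
  [0,0,7.1,0,0,0,0.85],
  [0,0,7.1,0,0,0,0.85],
  [0,0,7.1,0,0,0,0.85],
  [0,0,7.1,0,0,0,0.85],
  [0,0,7.1,0,0,0,0.85],
  [0,0,7.1,0,0,0,0.85],
  [0,0,7.1,0,0,0,0.85],
])

```text
time: 14.3
tool_pos: [0.6178, 0.0125, 0.2292]
tcp_rot: [-3.044, -0.774, 0.003]
wrist_force: [-0.7, 0.0, 0.3]
width: 0.851
grip_force: 0.0
```

Emit:
drive_tool([
  [0,0,7.1,0,0,0,0.85],
  [0,0,7.1,0,0,0,0.85],
  [0,0,7.1,0,0,0,0.85],
  [0,0,2.7,0,0,0,0.85],
  [0,0,0,-0.038,0,0,0.7],
  [0,0,0,-0.038,0,0,0.7],
  [0,0,0,0,0,0,0.7],
  [0,0,0,0,0,0,0.7],
])

```text
time: 14.97
tool_pos: [0.5399, 0.0058, 0.2286]
tcp_rot: [-3.138, -0.134, 0.005]
wrist_force: [0.5, 0.8, 0.1]
width: 0.701
grip_force: 0.0
```

```bash
python3 -c "
from h import *
go(.540,.0310,4.85)"
```

```text
t 14.97 tcp [0.5399 0.0058 0.2286] yaw 4.9 tilt [-0.003  0.    -1.   ] F [0.5 0.8 0.1] w 0.701 q6 1.45
az 0.05 tx,ty after turn 0.0022 -0.0251
```

Emit:
drive_tool([
  [0,0,0,0.001,-0.025,0,0.6],
  [0,0,0,0,0,0.04,0.5],
  [0,0,0,0,0,0.04,0.5],
  [0,0,0,0,0,0.04,0.5],
  [0,0,0,0,0,0.04,0.5],
  [0,0,0,0,0,0.036,0.5],
  [0,0,0,0,0,0,0.5],
  [0,0,0,0,0,0,0.5],
])

```text
time: 15.63
tool_pos: [0.5402, 0.0307, 0.0322]
tcp_rot: [-3.138, -0.135, 0.008]
wrist_force: [0.4, 0.1, -0.7]
width: 0.496
grip_force: 0.0
```

Emit:
drive_tool([
  [0,0,0,0,0,-0.001,0],
  [0,0,0,0,0,-0.001,0],
  [0,0,0,0,0,-0.001,0],
  [0,0,0,0,0,0,0],
  [0,0,0,0,0,0,0],
])

```text
time: 16.05
tool_pos: [0.5434, 0.0305, 0.0389]
tcp_rot: [3.139, 0.135, 0.006]
wrist_force: [2.8, 0.8, -4.0]
width: 0.282
grip_force: 34.2
```

Emit:
drive_tool([
  [0,0,0,0,0,0.002,0],
  [0,0,0,-0.005,0,0,0],
  [0,0,0,-0.011,0,0,0],
  [0,0,0,-0.011,0,0,0],
  [0,0,0,-0.011,0,0,0],
  [0,0,0,-0.011,0,0,0],
  [0,0,0,-0.011,0,0,0],
  [0,0,0,-0.005,0,0,0],
])

```text
time: 16.72
tool_pos: [0.4798, 0.0248, 0.0382]
tcp_rot: [3.138, 0.135, 0.012]
wrist_force: [4.6, 1.0, 6.0]
width: 0.278
grip_force: 35.4
```

```bash
python3 -c "
from h import *
pose();p=read_camera('top');rect(p,'master',.05);b=[rect(p,'master',.05,None,i) for i in (1,2)]"
```

```text
t 16.72 tcp [0.4798 0.0248 0.0382] yaw 4.93 tilt [ 0.008  0.    -1.   ] F [4.6 1.  6. ] w 0.278 q6 1.48
master 0.88 px [[331.0, 347.0], [340.0, 321.0], [353.0, 326.0], [344.0, 351.0]] c [ 0.3762 -0.0197] sides [(0.0531, -20.1), (0.0281, -109.8)]
master 0.7 px [[306.0, 237.0], [318.0, 236.0], [322.0, 266.0], [310.0, 267.0]] c [0.5484 0.0322] sides [(0.0254, -84.2), (0.0614, -174.3)]
master 0.65 px [[229.0, 298.0], [277.0, 296.0], [277.0, 311.0], [229.0, 312.0]] c [0.4452 0.1576] sides [(0.097, -89.7), (0.029, -179.4)]
```

Emit:
drive_tool([
  [0,0,0,0,0,0,0.5],
  [0,0,0,0,0,0,0.5],
  [0,0,0,0.016,0,0,0.5],
  [0,0,0,0.017,0,0,0.5],
  [0,0,0,0.017,0,0,0.5],
  [0,0,0,0,0,0,0.5],
  [0,0,0,0,0,0,0.5],
])

```text
time: 17.5
tool_pos: [0.5266, 0.0292, 0.0351]
tcp_rot: [-3.139, -0.136, 0.002]
wrist_force: [-0.6, -0.5, -0.9]
width: 0.501
grip_force: 0.0
```

Emit:
drive_tool([
  [0,0,0,0,0,0,0],
  [0,0,0,0,0,0,0],
  [0,0,0,0,0,0,0],
  [0,0,0,0,0,0,0],
  [0,0,0,0,0,0,0],
], force=60)

```text
time: 17.92
tool_pos: [0.5253, 0.029, 0.0349]
tcp_rot: [3.139, 0.135, -0.004]
wrist_force: [-3.1, -0.7, 1.5]
width: 0.274
grip_force: 61.1
```

Emit:
drive_tool([
  [0,0,0,0,0,-0.015,0],
  [0,0,0,0,0,-0.03,0],
  [0,0,0,-0.02,0,-0.03,0],
  [0,0,5,0,-0.02,-0.01,0],
  [0,0,5,0,-0.03,0,0],
  [0,0,4.7,0,-0.03,0,0],
  [0,0,0,0,-0.035,0,0],
  [0,0,0,0,-0.035,0,0],
])

```text
time: 18.58
tool_pos: [0.518, 0.177, 0.1188]
tcp_rot: [3.129, -0.269, -0.004]
wrist_force: [0.5, -0.4, -5.5]
width: 0.278
grip_force: 60.2
```

```bash
python3 -c "
from h import *
go(.516,.297,-9.8);p=read_camera('top');rect(p,'mat',.003);rect(p,'vial_a',.04);rect(p,'vial_b',.04,None,1);s,p=wshot();rect(p,'mat',.003,s);rect(p,'master',.1,s)
m=masks_of(p,'master')[:1]
print([x['bbox'] for x in m])"
```

```text
t 18.58 tcp [0.518  0.177  0.1188] yaw -9.83 tilt [-0.002 -0.001 -1.   ] F [ 0.5 -0.4 -5.5] w 0.278 q6 2.03
az -0.03 tx,ty after turn -0.0224 -0.1179
mat 0.58 px [[165.0, 306.0], [176.0, 226.0], [210.0, 231.0], [199.0, 311.0]] c [0.5199 0.2976] sides [(0.1695, -8.7), (0.0721, -99.5)]
vial_a 0.94 px [[174.0, 170.0], [198.0, 170.0], [198.0, 193.0], [174.0, 193.0]] c [0.6979 0.2907] sides [(0.0489, -91.1), (0.0474, 179.2)]
vial_b 0.67 px [[209.0, 151.0], [224.0, 137.0], [241.0, 154.0], [227.0, 169.0]] c [0.7563 0.2102] sides [(0.0422, -45.6), (0.0511, -136.4)]
mat 0.96 px [[52.0, 128.0], [175.0, 116.0], [200.0, 369.0], [76.0, 381.0]] c [0.5213 0.2995] sides [(0.0747, -94.4), (0.1726, 170.6)]
master 0.84 px [[265.0, 450.0], [273.0, 169.0], [353.0, 171.0], [345.0, 452.0]] c [0.506  0.1808] sides [(0.1329, -12.8), (0.0306, -101.2)]
[[269.9, 167.5, 352.6, 452.4]]
```

Emit:
drive_tool([
  [0,0,0,-0.005,-0.03,0,0],
  [0,0,0,-0.005,-0.03,0,0],
  [0,0,0,-0.005,-0.03,0,0],
  [0,0,0,-0.005,-0.028,0,0],
  [0,0,0,0,0,0.03,0],
  [0,0,0,0,0,0.03,0],
  [0,0,0,0,0,0.02,0],
  [0,0,0,0,0,0.012,0],
])

```text
time: 19.65
tool_pos: [0.5177, 0.2938, 0.0248]
tcp_rot: [3.127, -0.269, -0.008]
wrist_force: [-0.1, -0.2, -6.7]
width: 0.273
grip_force: 61.4
```

Emit:
drive_tool([
  [0,0,0,0,0,0.003,0],
  [0,0,0,0,0,0.002,0],
  [0,0,0,0,0,0,0],
])

```text
time: 19.9
tool_pos: [0.5211, 0.2958, 0.0242]
tcp_rot: [-3.129, 0.269, -0.002]
wrist_force: [0.5, 0.0, -6.4]
width: 0.273
grip_force: 61.4
```

Emit:
drive_tool([
  [0,0,0,0,0,0.002,0],
  [0,0,0,0,0,0.002,0],
  [0,0,0,0,0,0,0],
])

```text
time: 20.15
tool_pos: [0.5208, 0.2962, 0.0203]
tcp_rot: [-3.129, 0.267, -0.002]
wrist_force: [0.5, 0.3, -7.2]
width: 0.271
grip_force: 61.5
```

Emit:
drive_tool([
  [0,0,0,0,0,0.001,0],
  [0,0,0,0,0,0.001,0],
  [0,0,0,0,0,0,0],
])

```text
time: 20.4
tool_pos: [0.5204, 0.2961, 0.0179]
tcp_rot: [-3.13, 0.267, -0.001]
wrist_force: [-0.4, -0.5, -2.6]
width: 0.27
grip_force: 61.9
```

Emit:
drive_tool([
  [0,0,0,0,0,0.001,0],
  [0,0,0,0,0,0,0.5],
  [0,0,0,0,0,0,0.5],
  [0,0,0,0,0,0,0.5],
  [0,0,0,0,0,-0.02,0.6],
  [0,0,0,0,0,-0.04,0.7],
  [0,0,0,0,0,-0.04,0.8],
  [0,0,0,0,0,-0.04,1],
])

```text
time: 21.07
tool_pos: [0.5197, 0.2958, 0.1575]
tcp_rot: [3.13, -0.267, -0.001]
wrist_force: [1.5, -0.7, -0.9]
width: 0.918
grip_force: 0.0
```

```bash
python3 -c "
from h import *
go(.52,-.318,4);s,p=wshot('mm.png');rect(p,'master',.033,s);rect(p,'mat',.003,s)
p=read_camera('top');rect(p,'master',.033);rect(p,'mat',.003)"
```

```text
t 21.07 tcp [0.5197 0.2958 0.1575] yaw -9.76 tilt [-0.001 -0.    -1.   ] F [ 1.5 -0.7 -0.9] w 0.918 q6 2.22
az -13.76 tx,ty after turn -0.0425 0.6123
master 0.94 px [[436.0, 282.0], [590.0, 255.0], [599.0, 306.0], [445.0, 333.0]] c [0.4505 0.1637] sides [(0.1045, -88.8), (0.04, -169.9)]
mat 0.86 px [[256.0, 98.0], [365.0, 98.0], [365.0, 325.0], [256.0, 325.0]] c [0.5197 0.2971] sides [(0.0732, -99.8), (0.1699, 172.3)]
master 0.96 px [[227.0, 299.0], [281.0, 295.0], [282.0, 309.0], [228.0, 313.0]] c [0.4438 0.1561] sides [(0.1094, -87.1), (0.0291, -176.8)]
mat 0.87 px [[164.0, 306.0], [177.0, 226.0], [212.0, 232.0], [199.0, 312.0]] c [0.5198 0.2967] sides [(0.1702, -10.1), (0.0756, -100.8)]
```

Emit:
drive_tool([
  [0,0,-6.9,0,0,-0.035,1],
  [0,0,-6.9,0,0,-0.035,1],
  [0,0,0,-0.0027,0.0383,0,1],
  [0,0,0,-0.0027,0.0383,0,1],
  [0,0,0,-0.0027,0.0383,0,1],
  [0,0,0,-0.0027,0.0383,0,1],
  [0,0,0,-0.0027,0.0383,0,1],
  [0,0,0,-0.0027,0.0383,0,1],
])

```text
time: 22.03
tool_pos: [0.5183, 0.0638, 0.2237]
tcp_rot: [3.139, 0.112, -0.007]
wrist_force: [0.8, -0.2, 0.3]
width: 0.996
grip_force: 0.0
```

Emit:
drive_tool([
  [0,0,0,-0.0027,0.0383,0,1],
  [0,0,0,-0.0027,0.0383,0,1],
  [0,0,0,-0.0027,0.0383,0,1],
  [0,0,0,-0.0027,0.0383,0,1],
  [0,0,0,-0.0027,0.0383,0,1],
  [0,0,0,-0.0027,0.0383,0,1],
  [0,0,0,-0.0027,0.0383,0,1],
  [0,0,0,-0.0027,0.0383,0,1],
])

```text
time: 22.7
tool_pos: [0.5185, -0.2429, 0.2235]
tcp_rot: [-3.137, -0.11, 0.006]
wrist_force: [0.7, 0.3, 0.1]
width: 1.0
grip_force: 0.0
```

Emit:
drive_tool([
  [0,0,0,-0.0027,0.0383,0,1],
  [0,0,0,-0.0027,0.0383,0,1],
  [0,0,0,0,0,0,1],
  [0,0,0,0,0,0,1],
])

```text
time: 23.03
tool_pos: [0.5186, -0.3197, 0.2232]
tcp_rot: [-3.137, -0.105, 0.006]
wrist_force: [-0.2, 0.2, 0.3]
width: 0.997
grip_force: 0.0
```

Run:
```python
from h import *
pose();s,p=wshot('sp2.png');b=rect(p,'spacer',.032,s)
m=masks_of(p,'spacer')[0]['mask']
v0,v1=np.where(m.any(1))[0][[0,-1]]
u=lambda v:np.where(m[v])[0][[0,-1]]
rows=range(v0+20,v1-6)
e=np.array([[u(v)[0],u(v)[1],v] for v in rows])
for k in (0,1):
    P=ray(p,e[:,[k,2]],.032,s)[:,:2].astype(np.float32);vx,vy,x0,y0=cv2.fitLine(P,cv2.DIST_HUBER,0,.001,.001).ravel();print('edge',np.degrees(np.arctan2(vy,vx)),x0,y0)
print(b.round(4).tolist())
# dark hole centroids
d=((cv2.cvtColor(p['color'],cv2.COLOR_RGB2GRAY)<90)&cv2.erode(cv2.morphologyEx(m.astype(np.uint8),cv2.MORPH_CLOSE,np.ones((21,21))),np.ones((5,5))).astype(bool)).astype(np.uint8)
n,l,st,c=cv2.connectedComponentsWithStats(d);print([(st[i,4],ray(p,c[i],.032,s)[0].round(4)) for i in range(1,n) if st[i,4]>15])
```

```text
t 23.03 tcp [ 0.5186 -0.3197  0.2232] yaw 3.84 tilt [-0.004  0.003 -1.   ] F [-0.2  0.2  0.3] w 0.997 q6 0.91
spacer 0.63 px [[296.0, 270.0], [296.0, 141.0], [329.0, 141.0], [329.0, 270.0]] c [ 0.5188 -0.3192] sides [(0.1071, 3.1), (0.0256, -86.2)]
edge 3.8957386 0.51302576 -0.30657715
edge 2.8393383 0.50934154 -0.33151668
[[0.4644, -0.3087], [0.5714, -0.3029], [0.573, -0.3285], [0.4663, -0.3368]]
[(np.int32(112), array([ 0.5394, -0.3178,  0.032 ])), (np.int32(104), array([ 0.5175, -0.3189,  0.032 ])), (np.int32(100), array([ 0.4824, -0.3208,  0.032 ]))]
```

Emit:
drive_tool([
  [0,0,0.6,0,0,0.04,0.8],
  [0,0,0,0,0,0.04,0.6],
  [0,0,0,0,0,0.04,0.55],
  [0,0,0,0,0,0.04,0.55],
  [0,0,0,0,0,0.035,0.55],
  [0,0,0,0,0,0.012,0.55],
  [0,0,0,0,0,0,0.55],
  [0,0,0,0,0,0,0.55],
])

```text
time: 23.85
tool_pos: [0.5205, -0.3175, 0.0196]
tcp_rot: [-3.14, -0.096, 0.001]
wrist_force: [0.3, -1.2, 0.6]
width: 0.549
grip_force: 0.0
```

Emit:
drive_tool([
  [0,0,0,0,0,0,0],
  [0,0,0,0,0,0,0],
  [0,0,0,0,0,0,0],
  [0,0,0,0,0,0,0],
  [0,0,0,0,0,0,0],
], force=50)

```text
time: 24.27
tool_pos: [0.5227, -0.3197, 0.0229]
tcp_rot: [3.137, 0.094, 0.008]
wrist_force: [0.4, 1.5, 6.1]
width: 0.272
grip_force: 50.5
```

Emit:
drive_tool([
  [0,0,0,0,0,-0.01,0],
  [0,0,0,0,0,-0.03,0],
  [0,0,0,0,0,-0.035,0],
  [0,0,-1.6,0,0,-0.015,0],
  [0,0,0,0,0,0,0],
])

```text
time: 24.68
tool_pos: [0.5235, -0.3209, 0.1158]
tcp_rot: [3.132, 0.139, 0.013]
wrist_force: [-0.2, -1.1, -1.4]
width: 0.276
grip_force: 49.6
```

Run:
```python
from h import *
pose();s,p=wshot('sp3.png');z=s['tool_pos'][2]+.018
b=rect(p,'spacer',z,s);go(.524,.0297,4.85)
```

```text
t 24.68 tcp [ 0.5235 -0.3209  0.1158] yaw 5.07 tilt [ 0.009 -0.006 -1.   ] F [-0.2 -1.1 -1.4] w 0.276 q6 0.89
spacer 0.89 px [[275.0, 186.0], [349.0, 186.0], [349.0, 451.0], [275.0, 451.0]] c [ 0.5281 -0.3199] sides [(0.0223, -85.1), (0.0977, -173.6)]
t 24.78 tcp [ 0.5204 -0.3187  0.1104] yaw 5.0 tilt [ 0.002 -0.001 -1.   ] F [ 0.3  0.9 -2.9] w 0.277 q6 0.89
az 0.15 tx,ty after turn 0.0331 -0.3469
```

Emit:
drive_tool([
  [0,0,0,0.0022,-0.0385,0,0],
  [0,0,0,0.0022,-0.0385,0,0],
  [0,0,0,0.0022,-0.0385,0,0],
  [0,0,0,0.0022,-0.0385,0,0],
  [0,0,0,0.0022,-0.0385,0,0],
  [0,0,0,0.0022,-0.0385,0,0],
  [0,0,0,0.0022,-0.0385,0,0],
  [0,0,0,0.0022,-0.0385,0,0],
])

```text
time: 25.45
tool_pos: [0.5079, -0.0083, 0.1068]
tcp_rot: [-3.138, -0.136, 0.007]
wrist_force: [0.6, -0.4, -2.3]
width: 0.275
grip_force: 49.8
```

Emit:
drive_tool([
  [0,0,0,0.0022,-0.0385,0,0],
  [0,0,0,0,0,0,0],
  [0,0,0,0,0,0,0],
])

```text
time: 25.7
tool_pos: [0.5071, 0.0304, 0.107]
tcp_rot: [3.138, 0.145, -0.007]
wrist_force: [0.6, 0.3, -2.3]
width: 0.276
grip_force: 50.0
```

Run:
```python
from h import *
s,p=wshot('sp4.png');z=s['tool_pos'][2]+.009
go(.536,.0306,4.9);b=rect(p,'spacer',z,s)
m=masks_of(p,'spacer')[0]['mask'];d=((cv2.cvtColor(p['color'],cv2.COLOR_RGB2GRAY)<80)&cv2.erode(cv2.morphologyEx(m.astype(np.uint8),cv2.MORPH_CLOSE,np.ones((31,31))),np.ones((9,9))).astype(bool)).astype(np.uint8)
n,l,st,c=cv2.connectedComponentsWithStats(d);print([(st[i,4],ray(p,c[i],z,s)[0].round(4)) for i in range(1,n) if st[i,4]>15])
```

```text
t 25.75 tcp [0.5076 0.029  0.1073] yaw 5.17 tilt [-0.004 -0.001 -1.   ] F [ 0.2 -0.5 -2.1] w 0.272 q6 1.49
az 0.27 tx,ty after turn 0.0284 0.0009
spacer 0.9 px [[275.0, 185.0], [349.0, 185.0], [349.0, 450.0], [275.0, 450.0]] c [0.5072 0.0308] sides [(0.0237, -84.8), (0.1052, -173.3)]
[(np.int32(579), array([0.5238, 0.0322, 0.116 ])), (np.int32(559), array([0.5016, 0.0304, 0.116 ])), (np.int32(428), array([0.4661, 0.0272, 0.116 ]))]
```

Emit:
drive_tool([
  [0,0,0.2,0,0.001,0.02,0],
  [0,0,0,0,0,0.027,0],
  [0,0,0,0.012,0,0,0],
  [0,0,0,0.016,0,0,0],
  [0,0,0,0,0,0.006,0],
  [0,0,0,0,0,0.005,0],
  [0,0,0,0,0,0,0],
])

```text
time: 26.43
tool_pos: [0.5364, 0.0291, 0.0503]
tcp_rot: [-3.139, -0.131, 0.004]
wrist_force: [-0.2, -0.4, -2.7]
width: 0.271
grip_force: 50.1
```

Run:
```python
from h import *
go(.536,.0306,4.9)
```

```text
t 26.43 tcp [0.5364 0.0291 0.0503] yaw 4.77 tilt [-0.003 -0.    -1.   ] F [-0.2 -0.4 -2.7] w 0.271 q6 1.5
az -0.13 tx,ty after turn -0.0003 -0.0015
```

Emit:
drive_tool([
  [0,0,0,0,-0.001,0.002,0],
  [0,0,0,0,0,0.002,0],
  [0,0,0,0,0,0.001,0],
  [0,0,0,0,0,0.001,0],
  [0,0,0,0,0,0,0],
])

```text
time: 26.85
tool_pos: [0.537, 0.0309, 0.0453]
tcp_rot: [-3.139, -0.133, 0.0]
wrist_force: [-0.1, 0.5, -2.7]
width: 0.274
grip_force: 50.1
```

Emit:
drive_tool([
  [0,0,0,0,0,0.001,0],
  [0,0,0,0,0,0.001,0],
  [0,0,0,0,0,0,0],
])

```text
time: 27.1
tool_pos: [0.5372, 0.0309, 0.0432]
tcp_rot: [3.139, 0.133, -0.0]
wrist_force: [-0.2, -0.6, -2.5]
width: 0.276
grip_force: 50.1
```

Emit:
drive_tool([
  [0,0,0,0,0,0.001,0],
  [0,0,0,0,0,0.001,0],
  [0,0,0,0,0,0,0],
])

```text
time: 27.35
tool_pos: [0.538, 0.0309, 0.0428]
tcp_rot: [3.139, 0.133, 0.001]
wrist_force: [-3.4, -0.3, 6.5]
width: 0.272
grip_force: 51.1
```

Emit:
drive_tool([
  [0,0,0,0,0,0.0007,0],
  [0,0,0,0,0,0,0],
])

```text
time: 27.52
tool_pos: [0.5381, 0.0309, 0.0428]
tcp_rot: [3.139, 0.133, 0.002]
wrist_force: [-4.1, 0.2, 10.5]
width: 0.276
grip_force: 51.6
```

Emit:
drive_tool([
  [0,0,0,0,0,-0.002,0],
  [0,0,0,0,0,0,0.5],
  [0,0,0,0,0,0,0.5],
  [0,0,0,-0.015,0,0,0.5],
  [0,0,0,-0.017,0,0.003,0.5],
  [0,0,0,-0.017,0,0.003,0.5],
  [0,0,0,0,0,0,0.5],
  [0,0,0,0,0,0,0.5],
])

```text
time: 28.18
tool_pos: [0.4879, 0.0267, 0.0362]
tcp_rot: [-3.139, -0.133, 0.001]
wrist_force: [0.9, 0.6, 0.9]
width: 0.502
grip_force: 0.0
```

Run:
```python
from h import *
go(.489,.0266,4.9);p=read_camera('top')
for i in (0,1):rect(p,'spacer',.052,None,i)
```

```text
t 28.18 tcp [0.4879 0.0267 0.0362] yaw 4.84 tilt [-0.  0. -1.] F [0.9 0.6 0.9] w 0.502 q6 1.49
az -0.06 tx,ty after turn 0.0011 0.0002
spacer 0.7 px [[306.0, 234.0], [319.0, 233.0], [321.0, 258.0], [308.0, 260.0]] c [0.5587 0.0335] sides [(0.0268, -86.1), (0.0515, -176.2)]
spacer none
```

Emit:
drive_tool([
  [0,0,0,0,0,-0.001,0],
  [0,0,0,0,0,-0.001,0],
  [0,0,0,0,0,0,0],
  [0,0,0,0,0,0,0],
  [0,0,0,0,0,0,0],
], force=25)

```text
time: 28.75
tool_pos: [0.4888, 0.0268, 0.0386]
tcp_rot: [-3.139, -0.133, -0.001]
wrist_force: [1.1, 0.3, -0.3]
width: 0.285
grip_force: 28.8
```

Emit:
drive_tool([
  [0,0,0,0.003,0,0,0],
  [0,0,0,0.003,0,0,0],
  [0,0,0,0.003,0,0,0],
  [0,0,0,0.003,0,0,0],
  [0,0,0,0.003,0,0,0],
  [0,0,0,0.003,0,0,0],
])

```text
time: 29.25
tool_pos: [0.5068, 0.0283, 0.0386]
tcp_rot: [-3.139, -0.133, 0.0]
wrist_force: [-2.2, -0.4, 3.1]
width: 0.28
grip_force: 29.2
```

Emit:
drive_tool([
  [0,0,0,0.003,0,0,0],
  [0,0,0,0.003,0,0,0],
  [0,0,0,0.003,0,0,0],
  [0,0,0,0.003,0,0,0],
  [0,0,0,0.003,0,0,0],
  [0,0,0,0.002,0,0,0],
])

```text
time: 29.75
tool_pos: [0.5238, 0.0297, 0.0386]
tcp_rot: [-3.139, -0.133, -0.0]
wrist_force: [-1.8, -0.3, 4.7]
width: 0.288
grip_force: 29.3
```

Emit:
drive_tool([
  [0,0,0,0.002,0,0,0],
  [0,0,0,0.002,0,0,0],
  [0,0,0,0.002,0,0,0],
  [0,0,0,0.002,0,0,0],
  [0,0,0,0.002,0,0,0],
])

```text
time: 30.17
tool_pos: [0.5317, 0.0304, 0.0387]
tcp_rot: [3.139, 0.133, -0.006]
wrist_force: [-8.1, 0.0, 10.8]
width: 0.282
grip_force: 30.2
```

Run:
```python
from h import *
pose();p=read_camera('scene');save(p,'s5.png')
```

```text
t 30.17 tcp [0.5317 0.0304 0.0387] yaw 4.85 tilt [-0.004 -0.    -1.   ] F [-8.1  0.  10.8] w 0.282 q6 1.5
```

Emit:
drive_tool([
  [0,0,0,0,0,-0.001,0],
  [0,0,0,0,0,-0.001,0],
  [0,0,0,0,0,0,0],
])

```text
time: 30.47
tool_pos: [0.5325, 0.0305, 0.0397]
tcp_rot: [-3.139, -0.133, 0.002]
wrist_force: [-0.9, -0.5, -3.8]
width: 0.281
grip_force: 28.5
```

Emit:
drive_tool([
  [0,0,0,0.001,0,0,0],
  [0,0,0,0.001,0,0,0],
])

```text
time: 30.63
tool_pos: [0.5337, 0.0306, 0.0395]
tcp_rot: [-3.139, -0.133, 0.005]
wrist_force: [-3.8, -0.5, -2.2]
width: 0.282
grip_force: 28.6
```

Moving freely again. Continuing in small steps.

Emit:
drive_tool([
  [0,0,0,0.001,0,0,0],
  [0,0,0,0.001,0,0,0],
  [0,0,0,0.001,0,0,0],
])

```text
time: 30.88
tool_pos: [0.5374, 0.0309, 0.0399]
tcp_rot: [-3.139, -0.133, 0.003]
wrist_force: [-4.4, 0.5, -3.5]
width: 0.286
grip_force: 28.5
```

Emit:
drive_tool([
  [0,0,0,0.001,0,0,0],
  [0,0,0,0.001,0,0,0],
  [0,0,0,0.001,0,0,0],
])

```text
time: 31.13
tool_pos: [0.5412, 0.0312, 0.0403]
tcp_rot: [-3.139, -0.133, 0.0]
wrist_force: [-2.6, -0.1, -4.6]
width: 0.286
grip_force: 28.3
```

Emit:
drive_tool([
  [0,0,0,0.001,0,0,0],
  [0,0,0,0.001,0,0,0],
])

```text
time: 31.3
tool_pos: [0.5443, 0.0314, 0.0409]
tcp_rot: [-3.139, -0.133, -0.003]
wrist_force: [-2.3, 1.5, -4.7]
width: 0.283
grip_force: 28.4
```

Emit:
drive_tool([
  [0,0,0,0.001,0,0.001,0],
  [0,0,0,0,0,0,0],
])

```text
time: 31.47
tool_pos: [0.5459, 0.0315, 0.0402]
tcp_rot: [3.139, 0.133, 0.005]
wrist_force: [-0.0, -0.3, -3.3]
width: 0.281
grip_force: 28.5
```

Emit:
drive_tool([
  [0,0,0,0.001,0,0,0],
  [0,0,0,0,0,0,0],
])

```text
time: 31.63
tool_pos: [0.5463, 0.0316, 0.0401]
tcp_rot: [3.139, 0.133, 0.003]
wrist_force: [0.1, 0.3, -2.9]
width: 0.281
grip_force: 28.5
```

Emit:
drive_tool([
  [0,0,0,0.001,0,0,0],
  [0,0,0,0,0,0,0],
])

```text
time: 31.8
tool_pos: [0.5468, 0.0316, 0.0399]
tcp_rot: [3.139, 0.133, 0.002]
wrist_force: [-0.5, -0.5, -2.1]
width: 0.282
grip_force: 28.6
```

Emit:
drive_tool([
  [0,0,0,0.001,0,0,0],
  [0,0,0,0,0,0,0],
])

```text
time: 31.97
tool_pos: [0.5476, 0.0317, 0.0398]
tcp_rot: [-3.139, -0.133, -0.001]
wrist_force: [-1.5, -0.2, -1.8]
width: 0.285
grip_force: 28.6
```

Emit:
drive_tool([
  [0,0,0,0.001,0,0,0],
  [0,0,0,0,0,0,0],
])

```text
time: 32.13
tool_pos: [0.5485, 0.0318, 0.0397]
tcp_rot: [-3.139, -0.133, -0.001]
wrist_force: [-0.7, -0.9, -2.3]
width: 0.281
grip_force: 28.7
```

Emit:
drive_tool([
  [0,0,0,0.001,0,0,0],
  [0,0,0,0,0,0,0],
])

```text
time: 32.3
tool_pos: [0.5488, 0.0319, 0.0395]
tcp_rot: [-3.139, -0.133, 0.002]
wrist_force: [-3.1, -0.2, -0.3]
width: 0.281
grip_force: 28.8
```

Emit:
drive_tool([
  [0,0,0,0.001,0,0,0],
  [0,0,0,0,0,0,0],
])

```text
time: 32.47
tool_pos: [0.5487, 0.0319, 0.0392]
tcp_rot: [-3.139, -0.133, 0.005]
wrist_force: [-6.4, -0.4, 1.3]
width: 0.286
grip_force: 29.0
```

Run:
```python
from h import *
pose();p=read_camera('scene')
q=lambda lx,ly,z:(.6235+np.cos(.085)*lx-np.sin(.085)*ly,.0383+np.sin(.085)*lx+np.cos(.085)*ly,z)
for n,P in [('rail end',q(.018,.0135,.032)),('nose top @21',q(.021,.0125,.043)),('@25',q(.025,.0125,.043))]: print(n,proj(p,P).round(1))
a=p['color'][235:335,265:375,::-1];b=cv2.imread('pics/sc1f.png')[235:335,265:375]
f=lambda a:cv2.resize(cv2.convertScaleAbs(a[30:85,10:85],alpha=1.8),(400,293),interpolation=cv2.INTER_CUBIC)
w=cv2.resize(cv2.imread('pics/mm.png'),(400,300))[:293]
cv2.imwrite('pics/cmp.png',np.vstack([np.hstack([f(b),f(a)]),np.hstack([w,cv2.resize(read_camera('top')['color'][150:330,120:366,::-1],(400,293))])]))
```

```text
t 32.47 tcp [0.5487 0.0319 0.0392] yaw 4.84 tilt [-0.003 -0.    -1.   ] F [-6.4 -0.4  1.3] w 0.286 q6 1.5
rail end [[319.7 291.8]]
nose top @21 [[318.2 289.6]]
@25 [[316.9 290.9]]
```

View pics/cmp.png

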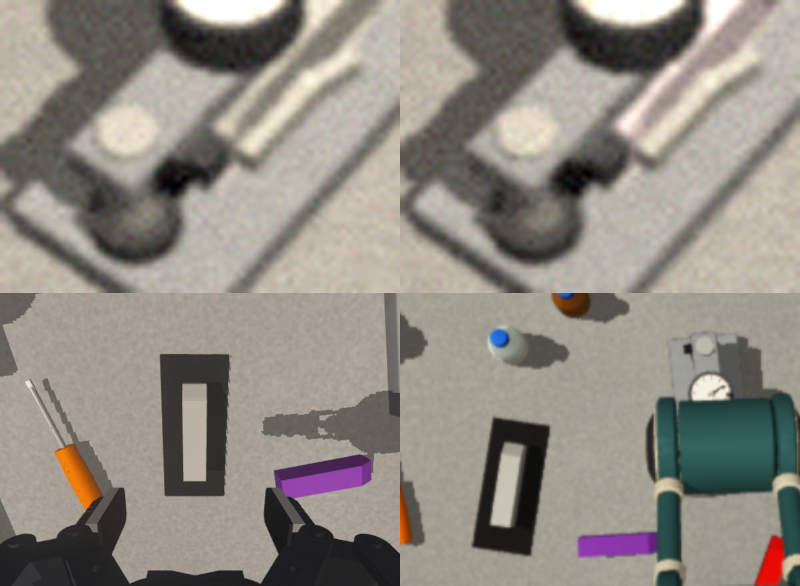

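Comparison crop: spacer nose at (620,135) in the right panel matches the master's home position (217,130) in the left, and the master lies on the mat. The force rises without any motion, so the spacer is home. Releasing and lifting clear.

Emit:
drive_tool([
  [0,0,0,-0.0005,0,0,0],
  [0,0,0,0,0,0,0.6],
  [0,0,0,0,0,0,0.6],
  [0,0,0,0,0,0,0.6],
  [0,0,0,0,0,-0.01,0.7],
  [0,0,0,0,0,-0.035,0.8],
  [0,0,0,0,0,-0.04,1],
  [0,0,0,0,0,-0.04,1],
])

```text
time: 33.23
tool_pos: [0.5494, 0.0319, 0.1662]
tcp_rot: [-3.139, -0.133, 0.001]
wrist_force: [0.7, -0.1, 1.2]
width: 1.0
grip_force: 0.0
```

Emit:
drive_tool([
  [0,0,0,0.02,0,-0.04,1],
  [0,0,0,0.03,0,-0.03,1],
  [0,0,0,0,0,0,1],
  [0,0,0,0,0,0,1],
])

```text
time: 33.57
tool_pos: [0.6012, 0.0361, 0.2359]
tcp_rot: [3.139, 0.133, 0.013]
wrist_force: [-0.5, -0.6, -0.3]
width: 1.0
grip_force: 0.0
```

```bash
python3 - <<'E'
from h import *
s,p=dial('d5.png');s=status.read_state();b=rect(p,'spacer',.052,s);print(b.round(4).tolist())
q=proj(p,[[.6236+.0212-.105*.9964,.0383-.0838*.0857,.052]],s);print('expected tail px',q)
c=read_camera('scene');d=cv2.absdiff(c['color'][285:320,295:325],cv2.imread('pics/sc1f.png')[285:320,295:325,::-1]);print(d.mean())
E
python3 - <<'E'
import cv2,numpy as np
g=cv2.cvtColor(cv2.imread('pics/d5.png'),cv2.COLOR_BGR2GRAY).astype(int);v,u=np.mgrid[0:600,0:600]
for y0 in (303,309):
    r=np.hypot(u-302,v-y0);a=np.arctan2(u-302,v-y0);m=(g<60)&(r>175)&(r<225)&(a>.9)&(a<1.9);print('mark',m.sum(),a[m].mean())
    m=(g<75)&(r>60)&(r<140)&(a>1.6)&(a<2.5);print('ptr',m.sum(),a[m].mean())
E
```

```text
t 33.57 tcp [0.6012 0.0361 0.2359] yaw 4.85 tilt [ 0.008  0.    -1.   ] F [-0.5 -0.6 -0.3] w 1.0 q6 1.5
dial c [311.5 215.4] [0.6132 0.0377 0.112 ]
pointer min at 2.701 centroid 2.743
zero min at 1.872 centroid 1.763
spacer 0.8 px [[295.0, 239.0], [327.0, 239.0], [327.0, 286.0], [295.0, 286.0]] c [0.5568 0.0336] sides [(0.0258, -85.2), (0.0409, -174.6)]
[[0.5762, 0.0482], [0.5783, 0.0225], [0.5376, 0.0186], [0.5354, 0.0453]]
expected tail px [[312.37338686 281.96216062]]
3.7695238095238097
mark 2008 1.7931040066110302
ptr 26 2.4898626492247065
mark 1749 1.8088590809186589
ptr 0 nan<stdin>:5: RuntimeWarning: Mean of empty slice.
  ret = ret.dtype.type(ret / rcount)
```

Run:
```python
from h import *
s,p=wshot('end.png')
g=cv2.cvtColor(p['color'],cv2.COLOR_RGB2GRAY).astype(int)
print('tail col',g[272:296,[306,312,318]].mean(1).round().tolist())
for v in (281,283,285,287):print(v,ray(p,(312,v),.052,s).round(4))
# same measurement on the saved start picture for the master tail (tool pose then known)
s0=dict(tool_pos=[.5998,.0282,.2722],tcp_rot=s['tcp_rot']);p0=cv2.imread('pics/st.png',0).astype(int)
print('master row',p0[292:306,[300,305,310]].mean(1).round().tolist())
for v in (298.5,299.5,300.5):print(v,ray(p,(305,v),.05,s0).round(4))
# holes
m=masks_of(p,'spacer')[0]['bbox'];sub=((g<100)).astype(np.uint8)[225:290,290:335]
n,l,st,c=cv2.connectedComponentsWithStats(sub);print([(st[i,4],(c[i]+[290,225]).round(1),ray(p,c[i]+[290,225],.052,s)[0].round(4)) for i in range(1,n) if 8<st[i,4]<400])
# dial
cc=np.array([.6233,.0382]);u0=proj(p,[[.6233,.0382,.112]],s)[0];print('dial px',u0)
d=cv2.connectedComponentsWithStats((g[int(u0[1])-50:int(u0[1])+50,int(u0[0])-50:int(u0[0])+50]<55).astype(np.uint8))
print([(d[2][i,4],(d[3][i]+[int(u0[0])-50-u0[0],int(u0[1])-50-u0[1]]).round(1)) for i in range(1,d[0]) if d[2][i,4]>15])
```

```text
tail col [180.0, 180.0, 180.0, 179.0, 179.0, 179.0, 179.0, 178.0, 171.0, 155.0, 156.0, 155.0, 155.0, 155.0, 156.0, 155.0, 156.0, 155.0, 156.0, 156.0, 156.0, 156.0, 155.0, 156.0]
281 [[0.5387 0.0315 0.052 ]]
283 [[0.5369 0.0314 0.052 ]]
285 [[0.5351 0.0312 0.052 ]]
287 [[0.5334 0.0311 0.052 ]]
master row [156.0, 155.0, 156.0, 156.0, 156.0, 156.0, 156.0, 152.0, 141.0, 136.0, 135.0, 135.0, 137.0, 137.0]
298.5 [[0.5056 0.0273 0.05  ]]
299.5 [[0.5046 0.0273 0.05  ]]
300.5 [[0.5035 0.0272 0.05  ]]
[(np.int32(104), array([312. , 260.2]), array([0.5568, 0.0331, 0.052 ]))]
dial px [312.67454823 192.20722271]
[(np.int32(37), array([ 12.2, -41.5])), (np.int32(41), array([16.1, -5.7])), (np.int32(89), array([36.2,  7.4]))]
```

The spacer's tail edge is at .5396, matching the master's home tail of .5395. The bezel mark is unchanged. Handing in.

```bash
python3 -c "
from h import *
print(workorder.finish_job())"
```

```text
the job is handed in; nothing more can be done
None
```

The job is handed in: the master was pushed home, the bezel zeroed to about 0.01 rad, the master laid on its mat and the spacer slid home nose first. The peak push against the stop read 13.8 N at the wrist; I estimate about 11 N of that reached the stop, just under the 12 N limit.

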